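# Pop the vacuum battery out of its charger and trap it with the other finger

## Robot

A 7-joint arm with a two-finger parallel gripper is mounted at the origin on the work surface. World frame = base frame: x ahead of the robot, y to its left, z up, the work surface at z = 0. Lengths are in m, angles in degrees, forces in N, time in s.
With the tool pointing down it reaches from about 0.425 to 1.025 m from the base axis. Payload 9.4 kg.
Tool frame: the origin (TCP) lies midway between the tips of the shut fingers; the grasp point (between the pads) lies grip_point_offset behind it (grip_point_offset is the distance from the TCP to the grasp point, in m); z points along the fingers, x is the direction in which the jaws open and shut, and the axes are right-handed (so a half turn about z gives the same grasp; the last joint's range is limited). The gripper opens to 85 mm and grips with 20 to 120 N. Pads are 22 mm wide; open, the fingers measure 114 mm over their backs; the gripper's body (76 mm by 85 mm) begins 54 mm behind the grasp point. The pads swing forward as they close: fully open they stand 13 mm farther back than shut.
Start: joints at [-81.687, 34.337, -0.143, 91.639, 0.103, 54.024, -4.572], TCP at [0.159, 0.707, 0.231] pointing down, gripper open.
Joint ranges: [-147.43, 147.43], [-19.82, 112.94], [-74.19, 73.91], [6.32, 146.72], [-59.91, 239.91], [6.04, 106.73], [-150.56, 150.56]. Speed limits (degrees/s): [127.2, 127.2, 172.46, 172.46, 180, 180, 180].

## Interface

Orientations are given as [roll, pitch, yaw] about the fixed x, y, z axes, in that order (R = Rz(yaw) Ry(pitch) Rx(roll)).
In Python, from bench import sense, read_camera, calibration, finish_job, grip_point_offset gives the robot as it stands. The module is installed in compiled form; this text tells all that it offers.
- The arm moves only by the shell command python3 -m creep 'ROWS' [OPENING] [FORCE]. ROWS is a JSON object of lists of equal length, an entry for each row: "xyz": the shift along the tool's x, y, z in mm, a list of three; "rot": the turn, a rotation vector about the tool's x, y, z in degrees, a list of three. A call has exactly 10 rows; each row is the pose to reach, as a shift and turn from the pose measured when the call began, along the tool's axes at that moment; what a row does not reach only later rows make up. A row lasts 1/10 s, in which the tool goes at most 50 mm and 8.59 degrees, less where a joint would pass 70% of its speed; a pose out of reach is approached as far as the arm can. A call with a gripper value outside its range is refused whole. OPENING is the opening, from 0 (shut) to 1 (fully open), set as the call begins (- or left out, the last holds). The fingers move at their own pace and stop on an object; FORCE is the grip in N (left out, the last holds). Time passes only in rows, so rows that repeat a pose let the fingers close, or fill a call up. It gives the time, the measured TCP pose, the force and the opening at its end, in the units of the state.
- sense(): the state, without advancing time (a new reading comes with each control period).
- read_camera(name): name is "scene" or "top"; returns (picture, depth): 384x512x3 uint8, red, green, blue; 384x512 float32, m along the optical axis (not along the pixel's ray), 0 where there is no reading.
- calibration(name): a dict with "fx", "fy", "cx", "cy" (pixels), "camera_from_world" (4x4, takes a point from world to camera coordinates). Camera axes: x right, y down, z forward; pixel columns grow to the right and rows downward; lengths in m; the calibration is good to about 2 mm. A picture is of the moment at which its call begins. calibration takes no time and is no camera call.
- finish_job(): hands the job in, once; it reports no verdict.
The state is a dict: "time": time; "joint_pos": joint angles; "joint_vel": joint speeds; "joint_efforts": joint torques, N m; "position": TCP position; "tool_rot": TCP orientation; "wrist_force": force on the tool from outside, world axes, zero at the start; "wrist_torque": the same for the moment, N m; "gripper_width": opening from 0.0 (shut) to 1.0 (fully open).
Only numpy, scipy, OpenCV 4.12 (cv2) and the standard library are available. Lean on these libraries where they do the work, as an engineer would, in place of code of your own. Each camera call takes 0.05 s, during which the arm holds its last target. There are 200 camera calls.

## Task

Take the cordless-vacuum battery pack off charge: press the charger's release key with one fingertip and, with the other finger waiting in front of the pack, trap the pack as the spring ejector drives it out, a few centimetres out and with all of it still on the charger's bed. Finish while holding it there: the pack stands on the bed, pushed by the ejector against your finger, ready to be taken. Only press and block, never squeeze or lift the pack or let it slide out over the front edge of the bed, and leave the other things where they are.

Things in the scene. Friction and masses are not known exactly. Their poses are not given: they have to be found in the camera images.
- dock: Grey battery charging dock, fixed to the bench, 162 (x) x 100 (y) mm. Origin: underside, below the middle of the charging pack. Pack comes out along its -x axis (towards the robot, within 0.6 rad). Flat slick bed, top 12 mm above the bench, x -80 to +22 mm; guide walls along it, inner faces y = +-42 mm, tops 28 mm above the bench. Behind: housing, x 26 to 82 mm, top 35 mm above the bench.
- bed_edge (a point): Middle of the open front edge of the dock's bed, on its top: x = -80 mm, 12 mm above the bench. An unstopped pack slides out over it about 0.1 s after the latch lets go.
- pack: Battery pack, black block, grey top with a dark panel, 40 (x, along the slide) x 80 (y) x 46 (z) mm, 0.36 kg, loose. Origin: centre of its underside; axes as the dock's. Charging, it stands on the bed at x = 0 of the dock: front face at x = -20 mm, rear at +20 mm, top 58 mm above the bench. Its flat front face is the one to stop; 60 mm out it begins to leave the bed.
- ejector (a joint): Spring ejector: steel plate in the thin contact wall (x 22 to 26 mm, top 40 mm above the bench) behind the pack. 0: held in by the latched pack; 0.055 m: fully out. It pushes with 6 N at 0, falling evenly to 2.7 N, and drives the pack out at about 0.8 m/s. A pack trapped 10 to 50 mm out stays pressed against the finger by it; its charging contacts part within the first 8 mm.
- key_top (a point): Middle of the top of the release key: a black paddle 20 (x) x 36 (y) mm on the housing, at x = +40 mm of the dock, top 46 mm above the bench when up. A finger up to 24 mm thick, centred on it, clears the contact wall (x 22 to 26 mm). With one finger on the key and the other ahead of the pack, the pack lies between them.
- key (a joint): Release key: 0 up, 0.009 m fully pressed straight down; it springs back, and may be kept down or let up once the pack is out. It takes 2 N rising to about 6 N; a latch tooth on it holds the pack and lets go at about 0.006 m. With the key fully down the fingertip on it is 37 mm above the bench, 21 mm below the pack's top.
- jar: Bystander: closed glass preserving jar, 76 mm across, 115 mm high; origin centre of its underside.
- can: Bystander: food can, 66 mm across, 100 mm high; origin centre of its underside.
- mug: Bystander: red mug, 76 mm across, 85 mm high, handle on its +y side; origin centre of its underside.
- tape: Bystander: roll core of parcel tape standing flat, 96 mm across, 48 mm high; origin centre of its underside.

How it is judged:
By the outcome, as a careful person would: the job done as asked, in the order asked, and still so for the second after the job is handed in, while the arm keeps its last pose, push and grip.
It also fails if it takes over 32 s, if anything falls off the work surface, if the arm or the gripper's body presses on something with over 40 N, if the wrist force passes 120 N, or if a joint passes its speed limit or range.

## Working session

There is one attempt and no reset: what is moved stays moved. The work goes in short steps, Python scripts to look and compute and a shell command to move; the robot and the scene stay as the last step left them, time stands still between calls to the robot, and variables do not carry over. Pictures are saved under pics/ and viewed, about 8 in all and at most 12, crops included, and the job is handed in when it is done.

```bash
mkdir -p pics; python3 - <<'E'
from bench import *
import cv2,numpy as np
print(sense()); print(grip_point_offset)
for n in("scene","top"):
    p,d=read_camera(n); np.savez(f"pics/{n}0.npz",p=p,d=d); cv2.imwrite(f"pics/{n}0.png",p[:,:,::-1]); c=calibration(n); print(n,c)
E
```

```text
{'time': 0.0, 'joint_pos': array([-81.68760725,  34.38485062,  -0.14573847,  91.67919133,
         0.10386582,  54.02470454,  -4.57328753]), 'joint_vel': array([-0.09061054, -0.05524279,  0.12422637,  0.03464162, -0.02916912,
        0.10452463,  0.06517486]), 'joint_efforts': array([ 1.05054933e-03, -7.76469040e+01,  1.56555187e+00, -2.58014506e+01,
        1.24437237e-02,  8.78149818e-03,  2.09600546e-05]), 'position': array([0.15939197, 0.70679054, 0.23042359]), 'tool_rot': array([1.79991284e+02, 8.82029308e-02, 7.72957289e+01]), 'wrist_force': array([ 0.25745018, -0.3339327 ,  0.16298553]), 'wrist_torque': array([0.01285817, 0.02545309, 0.02401954]), 'gripper_width': 0.9990998025628596}
0.0187
scene {'fx': 375.8061678144355, 'fy': 375.8061678144355, 'cx': 247.429732602721, 'cy': 189.0489568596044, 'camera_from_world': array([[ 0.7532924 ,  0.65760608,  0.01023706, -0.46333536],
       [ 0.42580985, -0.47578741, -0.76961829, -0.15787932],
       [-0.501235  ,  0.58410665, -0.63842219,  1.13340474],
       [ 0.        ,  0.        ,  0.        ,  1.        ]])}
top {'fx': 376.91895932191795, 'fy': 376.91895932191795, 'cx': 257.8201867294023, 'cy': 192.98650186129873, 'camera_from_world': array([[ 7.13367121e-04, -9.99983307e-01, -5.73377928e-03,
         6.65840791e-02],
       [-9.96845258e-01, -2.56035560e-04, -7.93691776e-02,
         5.75146898e-01],
       [ 7.93663847e-02,  5.77231005e-03, -9.96828800e-01,
         9.02371637e-01],
       [ 0.00000000e+00,  0.00000000e+00,  0.00000000e+00,
         1.00000000e+00]])}
```

View pics/top0.png

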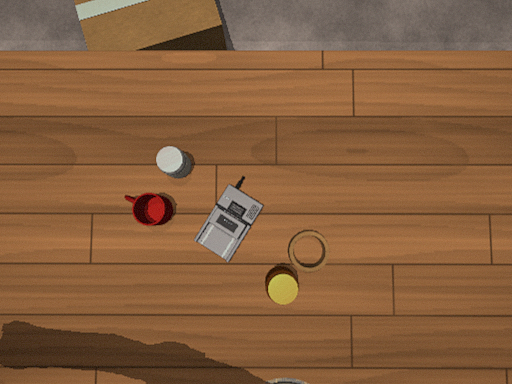

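View pics/scene0.png

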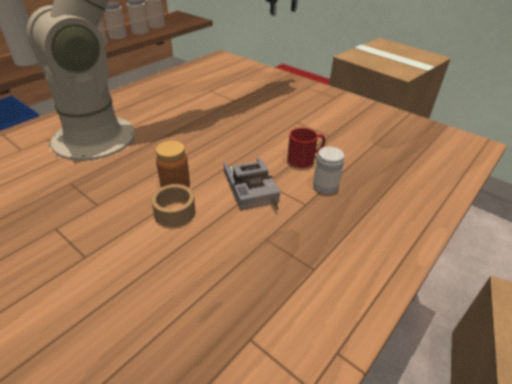

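The top view shows the dock centred near (230,222), with its front edge at lower left (195,240)-(230,262). The mug (152,209), can (172,161), jar (283,289) and tape (308,250) are all clear of it. Next I'll fit the dock from depth.

```bash
cat > h.py <<'E'
import numpy as np,cv2
from bench import *
def world(n,d):
    c=calibration(n); v,u=np.mgrid[0:384,0:512]
    P=np.stack([(u-c["cx"])/c["fx"]*d,(v-c["cy"])/c["fy"]*d,d],-1)
    T=np.linalg.inv(c["camera_from_world"]); return P@T[:3,:3].T+T[:3,3]
def proj(n,X):
    c=calibration(n);T=c["camera_from_world"];p=np.asarray(X)@T[:3,:3].T+T[:3,3]
    return np.stack([p[...,0]/p[...,2]*c["fx"]+c["cx"],p[...,1]/p[...,2]*c["fy"]+c["cy"]],-1)
E
python3 - <<'E'
from h import *
z=np.load("pics/top0.npz");p,d=z["p"],z["d"];W=world("top",d)
m=np.zeros(d.shape,bool);m[175:270,185:270]=1
print("bench z",np.median(W[280:300,190:240,2]))
Z=W[...,2]
def rect(lo,hi):
    q=W[m&(Z>lo)&(Z<hi)]; r=cv2.minAreaRect((q[:,:2]*1000).astype(np.float32)); print(lo,hi,len(q),np.median(q[:,2]),r,q[:,:2].mean(0))
rect(.007,.08); rect(.05,.07); rect(.03,.038); rect(.042,.049);rect(.009,.015)
# objects
for n,(v,u,R) in dict(jar=(289,283,30),can=(161,172,25),mug=(209,150,30),tape=(250,308,28)).items():
    s=W[v-R:v+R,u-R:u+R].reshape(-1,3);s=s[s[:,2]>.04];t=s[s[:,2]>s[:,2].max()-.012]; print(n,t.min(0),t.max(0))
big=cv2.resize(p[170:275,180:275,::-1],None,fx=5,fy=5,interpolation=cv2.INTER_CUBIC);cv2.imwrite("pics/crop.png",big)
E
```

```text
bench z 0.001002588762403056
0.007 0.08 2779 0.034953108194254234 ((510.9677429199219, 116.99586486816406), (131.2216796875, 197.41355895996094), 57.899391174316406) [0.5059446  0.13816807]
0.05 0.07 584 0.05912069951630289 ((512.0487060546875, 134.42776489257812), (79.77378845214844, 61.91401672363281), 58.33135986328125) [0.50291979 0.13981507]
0.03 0.038 815 0.03563265745493038 ((504.67401123046875, 139.2724609375), (99.91033935546875, 160.95413208007812), 58.0539665222168) [0.5454961  0.11317044]
0.042 0.049 140 0.0465317721639914 ((517.7338256835938, 118.08014678955078), (91.10723114013672, 49.09006881713867), 30.34993553161621) [0.5333974  0.11849792]
0.009 0.015 708 0.012820993044289963 ((478.6048889160156, 151.1748809814453), (92.58848571777344, 106.34809112548828), 57.98942565917969) [0.46067431 0.16587771]
jar [0.50166698 0.06152146 0.94554075] [0.50166698 0.06152146 0.94554075]
can [0.50166698 0.06152146 0.94554075] [0.50166698 0.06152146 0.94554075]
mug [0.50166698 0.06152146 0.94554075] [0.50166698 0.06152146 0.94554075]
tape [0.50166698 0.06152146 0.94554075] [0.50166698 0.06152146 0.94554075]
```

View pics/crop.png

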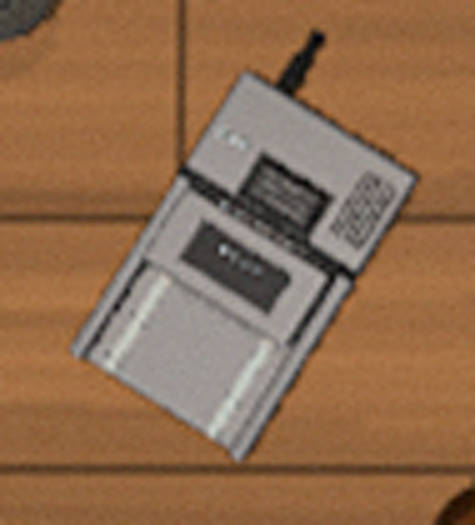

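```bash
cat >> h.py <<'E'
from scipy.spatial.transform import Rotation as R
YAW=-31.95; O=np.array([.5038,.1398])
def dock(x,y=0,z=0):
    a=np.radians(YAW); return np.array([O[0]+x*np.cos(a)-y*np.sin(a),O[1]+x*np.sin(a)+y*np.cos(a),z])
def delta(x,y=0,z=.2):
    s=sense();A=R.from_euler("xyz",s["tool_rot"],degrees=True);B=R.from_euler("xyz",[180,0,YAW],degrees=True)
    print("t",s["time"],"pos",s["position"].round(4),s["tool_rot"].round(2),"F",s["wrist_force"].round(2),"w",s["gripper_width"])
    print("shift mm",(A.inv().apply(dock(x,y,z)-s["position"])*1000).round(1),"rot",(A.inv()*B).as_rotvec(degrees=True).round(2))
E
python3 - <<'E'
from h import *
z=np.load("pics/top0.npz");p,d=z["p"],z["d"];W=world("top",d);W[(d<.1)]=0
for n,(v,u,r) in dict(jar=(289,283,30),can=(161,172,22),mug=(209,150,26),tape=(250,308,24)).items():
    s=W[v-r:v+r,u-r:u+r].reshape(-1,3);zm=s[:,2].max();t=s[s[:,2]>zm-.012];c=(t.min(0)+t.max(0))/2
    a=np.radians(YAW);q=c[:2]-O; print(n,c.round(3),zm,"dock frame",q@[np.cos(a),np.sin(a)],q@[-np.sin(a),np.cos(a)])
im=p[:,:,::-1].copy();im=cv2.resize(im[170:275,180:275],None,fx=5,fy=5)
def poly(pts,c): 
    q=(proj("top",np.array(pts))-[180,170]+.5)*5; cv2.polylines(im,[q.astype(np.int32)],True,c,1)
def box(x0,x1,y,z,c): poly([dock(x0,-y,z),dock(x1,-y,z),dock(x1,y,z),dock(x0,y,z)],c)
box(-.02,.02,.04,.058,(0,0,255));box(.03,.05,.018,.046,(0,255,0));box(-.08,.022,.042,.012,(255,0,0));box(.026,.082,.05,.035,(255,255,0))
cv2.imwrite("pics/fit.png",im)
delta(-.00975,0,.23)
E
```

```text
jar [0.361 0.013 0.115] 0.12019349057926643 dock frame -0.053502388203015186 -0.18335140946861606
can [0.647 0.268 0.099] 0.10520746286052873 dock frame 0.05384442783188359 0.18430919762865866
mug [0.536 0.321 0.084] 0.0898295791102548 dock frame -0.06867459449215536 0.1704771792045134
tape [0.393 0.006 0.11 ] 0.11423748923962163 dock frame -0.02328038233255919 -0.17255914838745678
t 0.1 pos [0.1594 0.7068 0.2305] [1.7999e+02 8.0000e-02 7.7300e+01] F [ 0.12  0.42 -0.38] w 0.9972117475611594
shift mm [-474.2  451.5    1.2] rot [8.0000e-02 5.0000e-02 1.0925e+02]
```

View pics/fit.png

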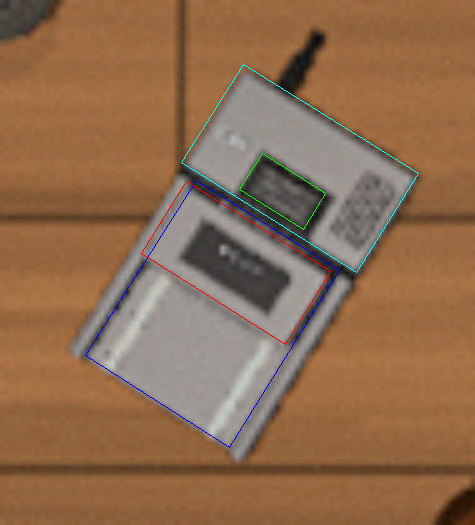

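The overlay sits about 4 crop pixels up and left of the image, mostly sideways to the slide, so I'll correct the origin to (0.5023, 0.1385). Now moving above the dock.

```bash
sed -i 's/O=np.array(\[.5038,.1398\])/O=np.array([.5023,.1385])/' h.py
python3 -m creep '{"xyz":[[-20,19,0],[-50,48,0],[-84,80,0],[-118,112,0],[-152,144,0],[-186,176,0],[-220,208,0],[-254,240,0],[-288,272,0],[-310,293,0]],"rot":[[0,0,4],[0,0,11],[0,0,19],[0,0,27],[0,0,35],[0,0,43],[0,0,51],[0,0,59],[0,0,67],[0,0,72]]}' 1
python3 -c "
from h import *
delta(-.00975,0,.23)"
```

```text
time: 1.1
position: [0.3783, 0.3367, 0.231]
tool_rot: [179.9, 0.0, 4.8]
wrist_force: [-0.7, 0.1, 0.1]
gripper_width: 1.002
t 1.1 pos [0.3783 0.3367 0.231 ] [1.7988e+02 2.0000e-02 4.8400e+00] F [-0.72  0.15  0.08] w 1.001592243429006
shift mm [ 99.1 202.1   1.5] rot [ 1.200e-01 -2.000e-02  3.679e+01]
```

```bash

python3 -m creep '{"xyz":[[10,20,0],[25,52,0],[42,86,0],[58,118,0],[73,149,0],[87,177,5],[94,192,15],[99,202,30],[99,202,50],[99,202,61]],"rot":[[0,0,4],[0,0,10],[0,0,17],[0,0,24],[0,0,30],[0,0,35],[0,0,36.8],[0,0,36.8],[0,0,36.8],[0,0,36.8]]}' 1
python3 -c "
from h import *
delta(-.00975,0,.06)
for n in('scene','top'):
    p,d=read_camera(n);np.savez('pics/'+n+'1.npz',p=p,d=d);cv2.imwrite('pics/'+n+'1.png',p[:,:,::-1])
    u,v=(proj(n,dock(0,0,.08))).astype(int);x,y=max(u-55,0),max(v-50,0)
    im=cv2.resize(p[y:y+90,x:x+110,::-1],None,fx=5,fy=5,interpolation=cv2.INTER_CUBIC)
    cv2.imwrite('pics/c1'+n+'.png',im);print(x,y)
"
```

```text
time: 2.1
position: [0.4936, 0.1435, 0.1691]
tool_rot: [179.8, -0.0, -32.0]
wrist_force: [0.2, -0.4, -0.7]
gripper_width: 1.0
t 2.1 pos [0.4936 0.1435 0.1691] [ 1.7982e+02 -1.0000e-02 -3.1990e+01] F [ 0.16 -0.37 -0.68] w 0.9997457691275583
shift mm [  0.3  -0.7 109.1] rot [ 0.18 -0.01 -0.04]
195 109
171 172
```

View pics/c1scene.png

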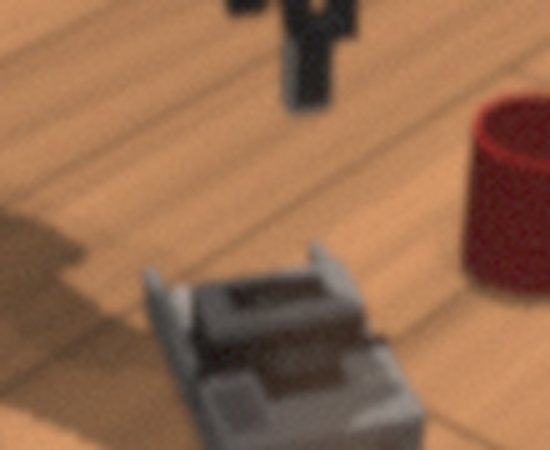

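The scene crop shows the key finger's tip at (305,108), directly above the key at (305,370). The pack is at (280,300). Next I'll descend to about 20 mm above the key and check the alignment.

```bash

python3 -m creep '{"xyz":[[0,0,10],[0,0,25],[0,-1,45],[0,-1,65],[0,-1,85],[0,-1,100],[0,-1,109],[0,-1,114],[0,-1,114],[0,-1,114]],"rot":[[0.2,0,0],[0.2,0,0],[0.2,0,0],[0.2,0,0],[0.2,0,0],[0.2,0,0],[0.2,0,0],[0.2,0,0],[0.2,0,0],[0.2,0,0]]}' 1
python3 -c "
from h import *
delta(-.00975,0,.033)
s=sense()['position']
a=np.radians(YAW)
for n in('scene','top'):
    p,d=read_camera(n);np.savez('pics/'+n+'2.npz',p=p,d=d)
    u,v=(proj(n,dock(0,0,.06))).astype(int);x,y=max(u-50,0),max(v-50,0)
    im=cv2.resize(p[y:y+90,x:x+100,::-1],None,fx=6,fy=6,interpolation=cv2.INTER_CUBIC)
    def pl(P,c): cv2.polylines(im,[((proj(n,np.array(P))-[x,y]+.5)*6).astype(np.int32)],True,c,1)
    def box(x0,x1,y,z,c): pl([dock(x0,-y,z),dock(x1,-y,z),dock(x1,y,z),dock(x0,y,z)],c)
    box(-.02,.02,.04,.058,(0,0,255));box(.03,.05,.018,.046,(0,255,0));box(.026,.082,.05,.035,(255,255,0))
    box(.0325,.047,.011,s[2]+.013,(255,0,255));box(-.067,-.0525,.011,s[2]+.013,(255,0,255))
    cv2.imwrite('pics/c2'+n+'.png',im)
"
```

```text
time: 3.2
position: [0.4936, 0.1443, 0.0556]
tool_rot: [180.0, 0.0, -31.9]
wrist_force: [-0.6, -1.1, 0.2]
gripper_width: 1.0
t 3.2 pos [0.4936 0.1443 0.0556] [ 1.800e+02  1.000e-02 -3.194e+01] F [-0.56 -1.07  0.22] w 0.9997443320266305
shift mm [ 0.7  0.3 22.6] rot [0.   0.01 0.01]
```

View pics/c2scene.png

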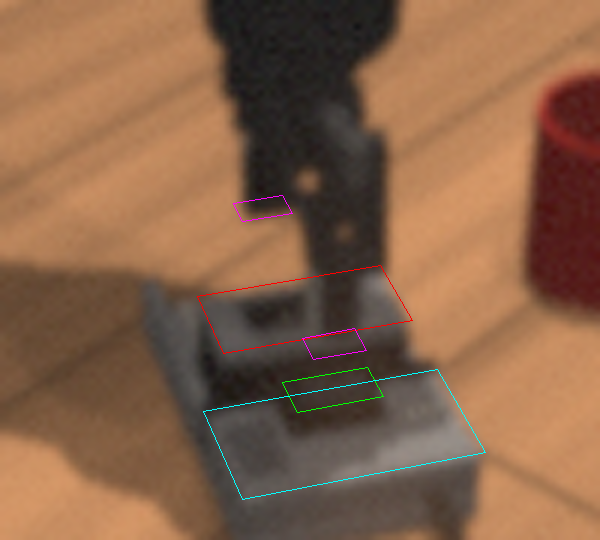

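The key tip is above and short of the key, but in the scene view my dock overlay sits about 20 crop pixels (3 px) too high. I'll cross-check using the scene depth before going lower.

```bash
python3 - <<'E'
from h import *
a=np.radians(YAW);ex=np.array([np.cos(a),np.sin(a)]);ey=np.array([-ex[1],ex[0]])
for n in("scene","top"):
    z=np.load(f"pics/{n}0.npz");d=z["d"];W=world(n,d);W[d<.1]=9
    q=W[...,:2]-O;X=q@ex*1000;Y=q@ey*1000;Z=W[...,2]*1000
    near=(abs(X)<120)&(abs(Y)<80)
    g=(abs(X)<200)&(abs(Y)<200)&(abs(Z)<8)&~((abs(X)<110)&(abs(Y)<75));print(n,"bench z",np.median(Z[g]))
    # profile of height along X for |Y|<12
    for lo,hi in((-12,12),(25,36)):
        m=near&(Y>lo)&(Y<hi)
        print(lo,[(x,round(float(np.median(Z[m&(X>x)&(X<=x+4)])),0)) for x in range(-96,104,4) if (m&(X>x)&(X<=x+4)).any()])
    m=near&(X>40)&(X<75)&(Z>8); print("Y range housing",np.percentile(Y[m],[1,99]))
    m=near&(X>-15)&(X<15)&(Z>53); print("Y range pack",np.percentile(Y[m],[1,99]))
    z=np.load(f"pics/{n}2.npz");d=z["d"];W=world(n,d);W[d<.1]=9
    q=W[...,:2]-O;X=q@ex*1000;Y=q@ey*1000;Z=W[...,2]*1000
    m=(abs(Y)<14)&(Z>60)&(Z<110)&(abs(X)<90);print("finger:",[(zz,[(k*5,int((m&(Z>zz)&(Z<=zz+5)&(X>k*5)&(X<=k*5+5)).sum())) for k in range(-16,16) if (m&(Z>zz)&(Z<=zz+5)&(X>k*5)&(X<=k*5+5)).sum()>1]) for zz in range(60,100,5)])
E
```

```text
scene bench z -1.5421377243519108
-12 [(-96, -1.0), (-20, 56.0), (-16, 56.0), (-12, 57.0), (-8, 57.0), (-4, 57.0), (0, 56.0), (4, 56.0), (8, 57.0), (12, 57.0), (16, 49.0), (20, 47.0), (24, 39.0), (28, 44.0), (32, 44.0), (36, 45.0), (40, 44.0), (44, 44.0), (48, 39.0), (52, 34.0), (56, 34.0), (60, 34.0), (64, 34.0), (68, 33.0), (72, 34.0), (76, 33.0), (80, 18.0), (84, -1.0), (88, -2.0), (92, -1.0), (96, -1.0), (100, -2.0)]
25 [(-96, -2.0), (-24, 55.0), (-20, 55.0), (-16, 56.0), (-12, 56.0), (-8, 57.0), (-4, 56.0), (0, 57.0), (4, 57.0), (8, 57.0), (12, 58.0), (16, 49.0), (20, 45.0), (24, 36.0), (28, 33.0), (32, 34.0), (36, 34.0), (40, 34.0), (44, 33.0), (48, 33.0), (52, 33.0), (56, 33.0), (60, 33.0), (64, 33.0), (68, 34.0), (72, 34.0), (76, 33.0), (80, 22.0), (84, 17.0), (88, 16.0), (92, 17.0), (96, -1.0), (100, 17.0)]
Y range housing [-50.30541286  47.5907153 ]
Y range pack [-40.18889745  38.13707731]
finger: [(60, []), (65, [(-55, 7), (35, 3), (40, 2)]), (70, [(-55, 10), (35, 2), (40, 4)]), (75, [(-55, 12), (35, 2), (40, 4), (45, 9)]), (80, [(-55, 11), (35, 4), (40, 8), (45, 7)]), (85
[... 868 characters left out ...]
68, 13.0), (-64, 14.0), (-60, 13.0), (-56, 14.0), (-52, 14.0), (-48, 15.0), (-44, 13.0), (-40, 13.0), (-36, 13.0), (-32, 13.0), (-28, 12.0), (-24, 35.0), (-20, 59.0), (-16, 59.0), (-12, 59.0), (-8, 59.0), (-4, 58.0), (0, 59.0), (4, 60.0), (8, 59.0), (12, 58.0), (16, 58.0), (20, 40.0), (24, 37.0), (28, 36.0), (32, 37.0), (36, 34.0), (40, 36.0), (44, 36.0), (48, 36.0), (52, 35.0), (56, 35.0), (60, 36.0), (64, 37.0), (68, 36.0), (72, 35.0), (76, 36.0), (80, 29.0), (84, 20.0), (88, 21.0), (92, 18.0), (96, 20.0), (100, 20.0)]
Y range housing [-47.60931094  50.25167768]
Y range pack [-37.62282789  40.58280419]
finger: [(60, []), (65, []), (70, []), (75, []), (80, []), (85, []), (90, []), (95, [])]
```

View pics/c2top.png

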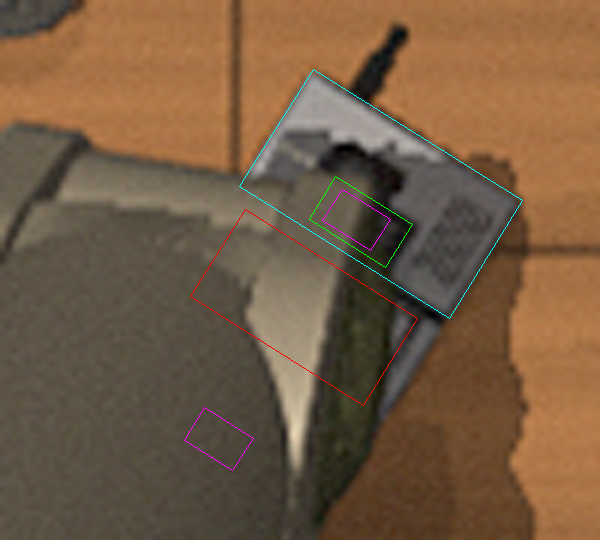

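Depth from both cameras agrees with the fit: the key spans x ≈ 28–50, the housing ends at 82, and the pack front is at about -21. The finger faces read about -52 and +47 mm. To settle the picture offset, I'll put the picture and a depth-edge map side by side.

```bash
python3 - <<'E'
from h import *
z=np.load("pics/scene2.npz");p,d=z["p"],z["d"];W=world("scene",d)
u,v=proj("scene",dock(0,0,.06)).astype(int);x,y=u-32,v-40
c=p[y:y+80,x:x+66,::-1];h=np.clip(W[y:y+80,x:x+66,2]/.12*255,0,255).astype(np.uint8)
f=lambda i:cv2.resize(i,None,fx=6,fy=6,interpolation=cv2.INTER_NEAREST)
im=np.hstack([f(cv2.convertScaleAbs(c,alpha=2,beta=10)),f(cv2.applyColorMap(h,cv2.COLORMAP_JET))])
for X,Z,col in((.04,.046,(0,255,0)),(.04,sense()["position"][2]+.013,(255,0,255)),(.082,.035,(255,255,0))):
    q=(proj("scene",dock(X,0,Z))-[x,y]+.5)*6;print(q)
    for o in(0,396): cv2.drawMarker(im,(int(q[0])+o,int(q[1])),col,0,14,1)
cv2.imwrite("pics/cmp.png",im);print(im.shape)
E
```

```text
[225.08519583 329.47331916]
[226.41948452 284.21393346]
[257.366263   415.74377505]
(480, 792, 3)
```

View pics/cmp.png

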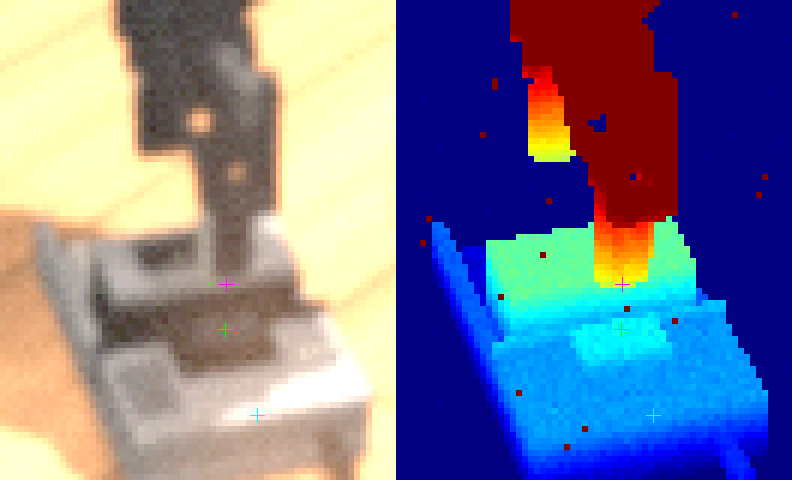

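Finger tip and key line up in depth, with the key centre within about 2 mm of my model. Lowering until the tip touches.

```bash

python3 -m creep '{"xyz":[[0.3,0,3],[0.7,0,7],[1,0,11],[1,0,15],[1,0,18],[1,0,20],[1,0,22],[1,0,23],[1,0,24],[1,0,24]],"rot":[[0,0,0],[0,0,0],[0,0,0],[0,0,0],[0,0,0],[0,0,0],[0,0,0],[0,0,0],[0,0,0],[0,0,0]]}' 1
python3 -c "
from h import *
delta(-.00975,0,.024)"
```

```text
time: 4.3
position: [0.4945, 0.1438, 0.0318]
tool_rot: [-180.0, -0.0, -31.9]
wrist_force: [-0.8, 0.6, 1.2]
gripper_width: 0.997
t 4.3 pos [0.4945 0.1438 0.0318] [-179.99   -0.    -31.95] F [-0.8   0.56  1.2 ] w 0.9966333465610864
shift mm [-0.3  0.4  7.8] rot [-0.01 -0.    0.  ]
```

```bash

python3 -m creep '{"xyz":[[0,0,1],[0,0,2],[0,0,3],[0,0,3.5],[0,0,4],[0,0,4],[0,0,4],[0,0,4],[0,0,4],[0,0,4]],"rot":[[0,0,0],[0,0,0],[0,0,0],[0,0,0],[0,0,0],[0,0,0],[0,0,0],[0,0,0],[0,0,0],[0,0,0]]}' 1
python3 -c "
from h import *
delta(-.00975,0,.024)"
```

```text
time: 5.3
position: [0.4945, 0.1438, 0.0278]
tool_rot: [-180.0, -0.0, -32.0]
wrist_force: [-0.7, -1.2, 3.6]
gripper_width: 0.998
t 5.3 pos [0.4945 0.1438 0.0278] [-179.99   -0.    -31.95] F [-0.71 -1.16  3.6 ] w 0.9982123443095675
shift mm [-0.3  0.4  3.8] rot [-0.01 -0.   -0.  ]
```

The wrist reads 3.6 N, which matches a key about 4 mm down. Pressing through the release point.

```bash

python3 -m creep '{"xyz":[[0,0,1],[0,0,2],[0,0,3],[0,0,4],[0,0,4.5],[0,0,4.5],[0,0,4.5],[0,0,4.5],[0,0,4.5],[0,0,4.5]],"rot":[[0,0,0],[0,0,0],[0,0,0],[0,0,0],[0,0,0],[0,0,0],[0,0,0],[0,0,0],[0,0,0],[0,0,0]]}' 1
python3 - <<'E'
from h import *
delta(-.00975,0,.024)
p,d=read_camera("scene");W=world("scene",d)
a=np.radians(YAW);q=W[...,:2]-O;X=q@[np.cos(a),np.sin(a)]*1000;Y=q@[-np.sin(a),np.cos(a)]*1000;Z=W[...,2]*1000
m=(abs(X)<90)&(Y>-38)&(Y<-16)&(Z>51)&(Z<62);print("pack top X",np.percentile(X[m],[1,50,99]),m.sum(),"z",np.median(Z[m]))
m=(abs(X)<90)&(Y<38)&(Y>16)&(Z>51)&(Z<62);print("pack top X",np.percentile(X[m],[1,50,99]),m.sum())
u,v=proj("scene",dock(0,0,.06)).astype(int);c=p[v-40:v+40,u-50:u+50,::-1]
cv2.imwrite("pics/rel.png",cv2.resize(cv2.convertScaleAbs(c,alpha=1.7,beta=10),None,fx=6,fy=6,interpolation=cv2.INTER_CUBIC))
E
```

```text
time: 6.3
position: [0.4936, 0.1442, 0.0238]
tool_rot: [-180.0, 0.1, -31.9]
wrist_force: [-5.2, 0.8, 14.2]
gripper_width: 1.0
t 6.3 pos [0.4936 0.1442 0.0238] [-1.7998e+02  8.0000e-02 -3.1920e+01] F [-5.16  0.81 14.22] w 1.000288172385745
shift mm [ 0.7  0.3 -0.2] rot [-0.02  0.08  0.03]
pack top X [-49.91118286 -26.08157935  -9.65669524] 92 z 56.227876830998504
pack top X [-44.6259254 -44.6259254 -44.6259254] 1
```

View pics/rel.png

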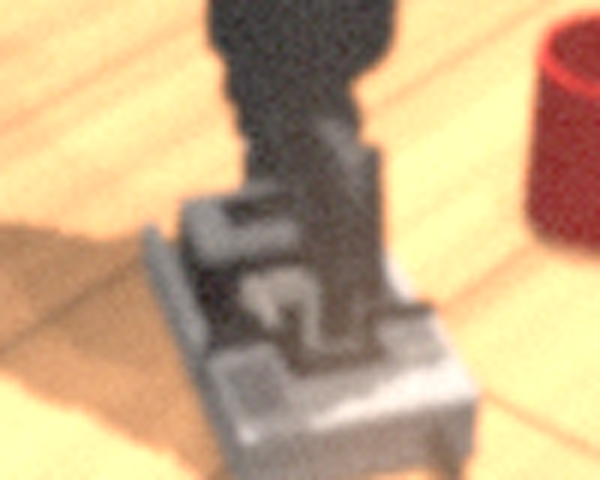

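The pack is out: its top spans dock x ≈ -50 to -10, about 30 mm out, and it rests against the front finger at crop (265,190). The ejector plate shows at (270,290) and the key is down. I'll hold for one second and re-check.

```bash

python3 -m creep '{"xyz":[[0,0,0],[0,0,0],[0,0,0],[0,0,0],[0,0,0],[0,0,0],[0,0,0],[0,0,0],[0,0,0],[0,0,0]],"rot":[[0,0,0],[0,0,0],[0,0,0],[0,0,0],[0,0,0],[0,0,0],[0,0,0],[0,0,0],[0,0,0],[0,0,0]]}' 1
python3 - <<'E'
from h import *
delta(-.00975,0,.024)
p,d=read_camera("scene");W=world("scene",d)
a=np.radians(YAW);q=W[...,:2]-O;X=q@[np.cos(a),np.sin(a)]*1000;Y=q@[-np.sin(a),np.cos(a)]*1000;Z=W[...,2]*1000
m=(abs(X)<90)&(Y>-38)&(Y<-16)&(Z>51)&(Z<62);x=np.percentile(X[m],[1,50,99]);print("pack top X",x,m.sum(),"z",np.median(Z[m]))
f=sense()["wrist_force"];out=f[:2]@[np.cos(a),np.sin(a)];print("push along slide",out)
if -62<x[0]<-40 and out<-1: finish_job();print("handed in")
E
```

```text
time: 7.35
position: [0.4934, 0.1444, 0.0239]
tool_rot: [-180.0, 0.1, -31.9]
wrist_force: [-2.0, 0.6, 8.8]
gripper_width: 1.0
t 7.35 pos [0.4934 0.1444 0.0239] [-1.7997e+02  1.0000e-01 -3.1910e+01] F [-1.98  0.64  8.75] w 1.0004594914348044
shift mm [ 0.9  0.3 -0.1] rot [-0.03  0.1   0.04]
pack top X [-51.21575327 -26.91634996 -10.10468569] 95 z 56.1107995085528
push along slide -2.636382337543613
the job is handed in; nothing more can be done
handed in
```

The pack is released and trapped about 30 mm out, and I handed the job in at about 7.4 s. With the gripper fully open, one finger pressed the release key down and the other blocked the pack's front face.

**Last checks, after a 1 s hold:**
- **Position:** the pack's top spans dock x ≈ -51 to -10 mm, so all of it is still on the bed (front edge at -80 mm). Its top is about 56 mm above the bench in the scene camera, which reads about 1.5 mm low. That agrees with it standing on the bed.
- **Forces:** the ejector presses the pack on the finger with about 2.6 N along the slide. The push on the key fell from about 14 N to about 9 N.
- **Gripper:** it stayed fully open throughout, so the pack was never squeezed or lifted.

**What disagreed or was not checked:**
- In the pictures, the overlay I drew of the dock sat up to 3 px off. Depth from both cameras agreed with the fitted dock to about 2 mm, so I relied on depth.
- After the release I measured the pack top only on its visible side; the gripper hid the rest.
- My early check on the tape's position failed because the jar fell in the same window. I did not measure the bystanders again at the end; my moves kept clear of them.

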